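Turn the fallen candle holder hole-up and hold it over the saucer

ROBOT

A 6-joint arm with a two-finger parallel gripper is mounted at the origin on the work surface. World frame = base frame: x ahead of the robot, y to its left, z up, the work surface at z = 0. Lengths are in m, angles in rad, forces in N, time in s.
With the tool pointing down it reaches from about 0.35 to 0.775 m from the base axis. Payload 5.5 kg.
Tool frame: the origin (TCP) lies midway between the tips of the shut fingers; the grasp point (between the pads) lies behind it (env.grip_point_offset is the z of the grasp point in the tool frame, in m); z points along the fingers, y is the direction in which the jaws open and shut (so a half turn about z gives the same grasp; the last joint's range is limited). The gripper opens to 85 mm and grips with 20 to 120 N. Pads are 22 mm wide; open, the fingers measure 114 mm over their backs; the gripper's body (76 mm by 85 mm) begins 54 mm behind the grasp point. The pads swing forward as they close: fully open they stand 13 mm farther back than shut.
Start: joints at [0.988, 0.313, 0.046, 1.304, 0, 1.431], TCP at [0.246, 0.52, 0.231] pointing down, gripper open.
Joint ranges: [-2.76, 2.76], [-0.86, 1.69], [-1.03, 1.26], [-2.2, 2.34], [-1.47, 1.5], [-3.14, 3.14]. Speed limits (rad/s): [2.57, 2.57, 3.14, 3.14, 3.14, 3.14].

INTERFACE

Orientations are given as a unit quaternion [w, x, y, z].
In Python, from workcell import env, viewer gives the robot as it stands. The module is installed in compiled form; this text tells all that it offers.
- The arm moves only by the shell command python3 -m inch 'ROWS' [OPENING] [FORCE]. ROWS is JSON, a list of rows, each a list of 2 entries, a list of its own where there are three numbers: the shift along the tool's x, y, z in m, then the turn about the tool's z in degrees. In form: [[[tx, ty, tz], spin], ...]. A call has 1 to 5 rows; each row is the pose to reach, as a shift and turn from the pose measured when the call began, along the tool's axes at that moment; what a row does not reach only later rows make up. A row lasts 1/12 s, in which the tool goes at most 41.7 mm and 7.16 degrees, less where a joint would pass 70% of its speed; a pose out of reach is approached as far as the arm can. A call with a gripper value outside its range is refused whole. OPENING is the closure, from 0 (fully open) to 1 (shut), set as the call begins (- or left out, the last holds). The fingers move at their own pace and stop on an object; FORCE is the grip in N (left out, the last holds). Time passes only in rows, so rows that repeat a pose let the fingers close. It gives the time, the measured TCP pose, the force and the opening at its end, in the units of the state.
- env.get_state(): the state, without advancing time (a new reading comes with each control period).
- viewer.read_camera(name): name is "side" or "top" or "wrist"; returns a dict with "image" (400x640x3 uint8, red, green, blue), "depth" (400x640 float32, m along the optical axis (not along the pixel's ray), 0 where there is no reading), "vertical_fov" (degrees; the focal length in pixels is half the picture's height over the tangent of half this angle, whatever the lens; pixels are square), "cx", "cy" (the principal point, pixels), "dist_coeffs" ([k1, k2, p1, p2, k3] as OpenCV has them; the pictures are not rectified), "R" (3x3) and "t" (3): a world point X has camera coordinates R X + t; the wrist camera has in their place "T_tool_cam" (4x4, takes a point from camera to tool coordinates, whose origin is the TCP and whose axes are the flange's). Camera axes: x right, y down, z forward; pixel columns grow to the right and rows downward; lengths in m; the calibration is good to about 2 mm. A picture is of the moment at which its call begins: read the wrist's pose just before it.
- env.hand_in(): hands the job in, once; it reports no verdict.
The state is a dict: "clock": time; "joint_pos": joint angles; "qvel": joint speeds; "tau": joint torques, N m; "tcp_pos": TCP position; "orientation": TCP orientation; "wrist_force": force on the tool from outside, world axes, zero at the start; "ft_torque": the same for the moment, N m; "finger_gap": finger opening in m.
Only numpy, scipy, OpenCV 4.12 (cv2) and the standard library are available. Lean on these libraries where they do the work, as an engineer would, in place of code of your own. Each camera call takes 0.05 s, during which the arm holds its last target. There are 200 camera calls.

TASK

The square dark-wood candle holder has fallen on its side; only one of its two ends has the hole for the candle. Find that end, turn the holder so the hole faces straight up, and finish still holding it upright in the gripper, about ten centimetres above the middle of the white saucer, ready for the candle; do not put it down or let go at the end. Leave the saucer and everything else on the board where they are.

Things in the scene. Friction and masses are not known exactly. Their poses are not given: they have to be found in the camera images.
- holder: candle holder: dark wooden square block, 48 x 48 mm and 62 mm long, about 100 g. Starts lying on a long flat side, pointing any way. A blind round hole, 23 mm wide, 36 deep, opens in the middle of one square end; the other end is plain; a brass ring rims the hole. Origin: centre of the plain end face; z: along the block, out through the hole's mouth; x, y: square to the long sides. May be set down and regripped
- holder_mouth (a point): centre of the hole's mouth, 62 mm along the holder's z axis from its closed end
- saucer: white ceramic saucer, 140 mm across and 20 mm high, loose, on the board; origin: centre of its underside, z up. It lies on the left or on the right side of the board, the coaster stack on the other
- coasters: stack of four round wooden coasters, 94 mm across, 32 mm high in all; origin: centre of the underside. Leave alone
- lantern: red battery lantern, foot 124 mm across, 230 mm tall, far right; origin: centre of the underside. Leave alone
- opener: flat steel bottle opener, about 110 mm long, 34 mm wide, 4 mm thick; origin: on its underside; x along its length. Leave alone
- hair_clip: black plastic hair clip, 70 mm long, 30 mm wide, 17 mm high; origin: centre of the underside; x along its length. Leave alone
- candle: cream battery taper candle lying on the board, 160 mm long, 20 mm thick; origin: below its middle; x along its length. Leave alone

How it is judged:
On the way:
1. the holder's hole faces up (angle between holder's own z axis and vertical below 0.17 rad), for 0.2 s.
At the end, for the whole second after the job is handed in: The gripper holds the holder still, hole up within about 10 degrees of vertical, its closed end 60 to 160 mm above the board and its axis within 35 mm of the saucer's middle; the saucer does not touch it (angle between holder's own z axis and vertical below 0.17 rad and horizontal distance between holder and saucer below 0.035 m and height (world z) of holder between 0.06 and 0.16 m and contact force between holder and the fingers above 1 N and contact force between holder and saucer below 0.1 N and linear speed of holder below 0.03 m/s and angular speed of holder below 0.3 rad/s); the arm keeps its last pose, push and grip.
It fails at once if the saucer was moved more than 20 mm (distance of saucer from where it was at the start of the episode above 0.02 m).
It fails at once if another thing on the board was moved more than 20 mm (distance of any of coasters, lantern, opener, hair_clip, candle from where it was at the start of the episode above 0.02 m).
It also fails if it takes over 51 s, if anything falls off the work surface, if the arm or the gripper's body presses on something with over 40 N, if the wrist force passes 120 N, or if a joint passes its speed limit or range.

## Working session

There is one attempt and no reset: what is moved stays moved. The work goes in short steps, Python scripts to look and compute and a shell command to move; the robot and the scene stay as the last step left them, time stands still between calls to the robot, and variables do not carry over. Pictures are saved under pics/ and viewed, on a budget of 10 in all, crops included, one or two more only if the job needs it, and the job is handed in when it is done.

```bash
mkdir -p pics
cat > h.py <<'E'
import numpy as np,cv2
from workcell import env,viewer
from scipy.spatial.transform import Rotation as Ro
def cam(n):
    s=env.get_state(); c=viewer.read_camera(n)
    f=200/np.tan(np.radians(c["vertical_fov"])/2)
    c["K"]=np.array([[f,0,c["cx"]],[0,f,c["cy"]],[0,0,1.]]); c["D"]=np.array(c["dist_coeffs"],float)
    if n=="wrist":
        q=s["orientation"]; T=np.eye(4); T[:3,:3]=Ro.from_quat([q[1],q[2],q[3],q[0]]).as_matrix(); T[:3,3]=s["tcp_pos"]
        C=T@np.array(c["T_tool_cam"])
    else:
        C=np.eye(4); R=np.array(c["R"]); C[:3,:3]=R.T; C[:3,3]=-R.T@np.array(c["t"])
    c["C"]=C; return c
def rays(c,px):
    u=cv2.undistortPoints(np.array(px,float).reshape(-1,1,2),c["K"],c["D"]).reshape(-1,2)
    return np.c_[u,np.ones(len(u))]
def onz(c,px,z):
    d=rays(c,px)@c["C"][:3,:3].T; o=c["C"][:3,3]
    return o+d*((z-o[2])/d[:,2])[:,None]
def cloud(c):
    v,u=np.mgrid[:400,:640]; r=rays(c,np.c_[u.ravel(),v.ravel()])*c["depth"].reshape(-1,1)
    return (r@c["C"][:3,:3].T+c["C"][:3,3]).reshape(400,640,3)
def save(n,im): cv2.imwrite("pics/"+n,cv2.cvtColor(im,cv2.COLOR_RGB2BGR))
E
python3 - <<'E'
from h import *
print(env.get_state(),env.grip_point_offset)
for n in("top","side"):
    c=cam(n); save(n+"0.png",c["image"]); np.savez(n+"0.npz",**{k:c[k] for k in("image","depth","K","D","C")}); print(n,c["C"][:3].round(3),c["K"][0,0],c["D"])
E
```

```text
{'clock': 0.0, 'joint_pos': array([ 9.88391805e-01,  3.14019450e-01,  4.49848409e-02,  1.30359746e+00,
       -8.29647449e-07,  1.43119297e+00]), 'qvel': array([ 1.45811821e-03,  3.89231920e-04, -1.36628707e-03, -1.10000362e-03,
       -1.34974899e-04,  1.53648281e-05]), 'tau': array([ 1.33966256e-03, -4.80621278e+01,  2.98536086e+01,  1.93456892e-02,
       -1.57143127e-04, -5.57265295e-06]), 'tcp_pos': array([0.24610048, 0.51911137, 0.23040043]), 'orientation': array([-3.23816314e-04,  2.19596143e-01,  9.75590432e-01, -8.58853615e-04]), 'wrist_force': array([0.04818392, 0.39111968, 0.16325275]), 'ft_torque': array([-0.00974901,  0.01475502, -0.04047306]), 'finger_gap': 0.08529599003331764} -0.0187
top [[ 0.018 -0.985  0.172  0.452]
 [-0.999 -0.023 -0.024 -0.053]
 [ 0.027 -0.172 -0.985  0.956]] 391.8879675485157 [-0.09435186  0.          0.          0.          0.        ]
side [[ 0.978 -0.155  0.138  0.435]
 [-0.208 -0.747  0.631 -0.798]
 [ 0.005 -0.646 -0.763  0.942]] 419.7834319386785 [-0.0756783  0.         0.         0.         0.       ]
```

View pics/top0.png

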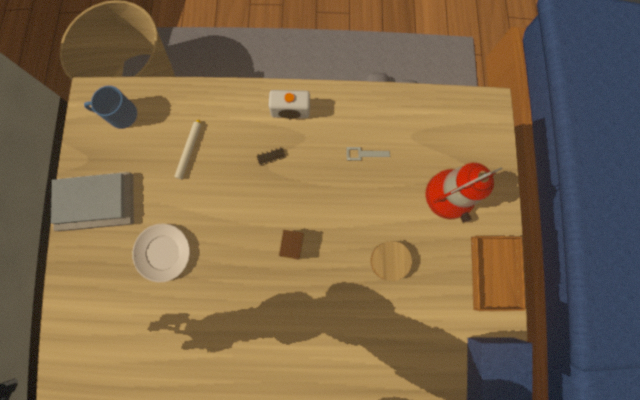

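View pics/side0.png

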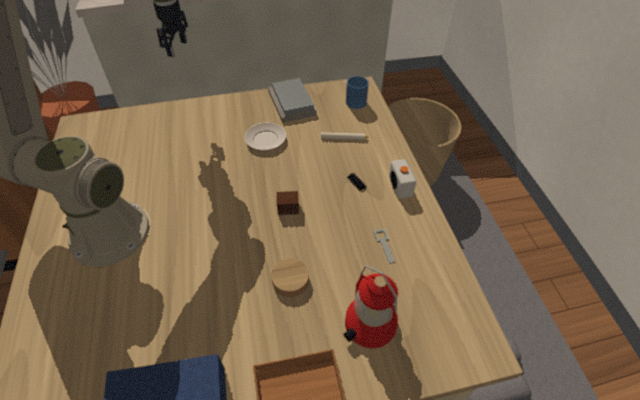

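Run:
```python
from h import *
for n in("top","side"):
    c=dict(np.load(n+"0.npz")); P=cloud(c); im=c["image"].astype(int)
    x,y,z=P[...,0],P[...,1],P[...,2]
    m=(c["depth"]>0)&(z>0.008)&(z<0.1)&(x>.2)&(x<.8)&(abs(y)<.5)
    k,l,st,ce=cv2.connectedComponentsWithStats(m.astype(np.uint8))
    for i in range(1,k):
        if st[i,4]<25: continue
        Q=P[l==i]; print(n,ce[i].round(),st[i,4],"mean",Q.mean(0).round(3),"min",Q.min(0).round(3),"max",Q.max(0).round(3),im[l==i].mean(0).round())
    # holder top
    i=l[244,291] if n=="top" else l[203,288]
    Q=P[(l==i)&(z>.042)]; r=cv2.minAreaRect((Q[:,:2]*1000).astype(np.float32)); print("rect mm",r, Q[:,2].mean())
    ctr=(291,244) if n=="top" else (288,203)
    cr=c["image"][ctr[1]-30:ctr[1]+30,ctr[0]-40:ctr[0]+40]; a=cv2.resize(cr,(560,420),interpolation=cv2.INTER_CUBIC)
    globals()[n]=np.clip(a.astype(int)*1.5,0,255).astype(np.uint8)
save("crop0.png",np.hstack([cv2.resize(top,(400,300)),cv2.resize(side,(400,300))]))
```

```text
top [110. 121.] 25 mean [0.799 0.437 0.059] min [0.798 0.43  0.042] max [0.8   0.444 0.074] [66. 70. 73.]
top [187. 152.] 434 mean [0.734 0.253 0.017] min [0.668 0.228 0.008] max [0.8   0.278 0.023] [170. 152. 118.]
top [271. 154.] 167 mean [0.733 0.042 0.014] min [0.714 0.012 0.008] max [0.752 0.074 0.02 ] [74. 59. 39.]
top [445. 199.] 1111 mean [ 0.625 -0.383  0.043] min [ 0.569 -0.461  0.008] max [ 0.706 -0.347  0.1  ] [164.  50.  23.]
top [106. 200.] 2708 mean [0.605 0.436 0.034] min [0.537 0.376 0.008] max [0.68  0.5   0.045] [125. 117. 101.]
top [159. 253.] 1571 mean [0.484 0.302 0.014] min [0.416 0.229 0.008] max [0.553 0.367 0.025] [184. 164. 138.]
top [291. 244.] 577 mean [ 0.509 -0.017  0.047] min [ 0.476 -0.043  0.012] max [0.542 0.011 0.053] [104.  69.  37.]
top [477. 273.] 493 mean [ 0.449 -0.465  0.023] min [ 0.361 -0.5    0.008] max [ 0.541 -0.458  0.035] [147.  95.  43.]
top [391. 261.] 1273 mean [ 0.477 -0.252  0.031] min [ 0.431 -0.3    0.008] max [ 0.523 -0.206  0.037] [166. 129.  74.]
top [487. 362.] 1803 mean [ 0.251 -0.462  0.07 ] min [ 0.2   -0.5    0.008] max 
[... 628 characters left out ...]
mean [ 0.511 -0.025  0.04 ] min [ 0.478 -0.046  0.009] max [0.545 0.011 0.052] [65. 40. 27.]
side [290. 277.] 1094 mean [ 0.478 -0.259  0.03 ] min [ 0.432 -0.301  0.008] max [ 0.526 -0.205  0.037] [144. 115.  78.]
side [367. 329.] 1291 mean [ 0.625 -0.438  0.045] min [ 0.572 -0.47   0.008] max [ 0.705 -0.352  0.1  ] [97. 28. 25.]
side [294. 361.] 556 mean [ 0.452 -0.468  0.024] min [ 0.362 -0.5    0.008] max [ 0.542 -0.459  0.035] [102.  69.  43.]
side [197. 372.] 1501 mean [ 0.253 -0.472  0.082] min [ 0.2   -0.5    0.009] max [ 0.299 -0.441  0.09 ] [47. 56. 76.]
rect mm ((513.0166625976562, -14.959396362304688), (52.36720275878906, 59.68888473510742), 81.81886291503906) 0.047867417674503226
```

View pics/crop0.png

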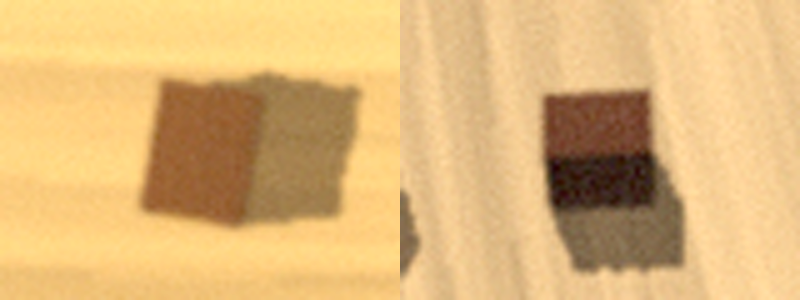

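Run:
```python
from h import *
c=cam("wrist"); print(np.array(c["T_tool_cam"]).round(3),c["vertical_fov"],c["cx"],c["cy"],c["D"]);
```

```text
[[ 0.001 -0.951 -0.309  0.08 ]
 [ 1.     0.001  0.    -0.001]
 [ 0.    -0.309  0.951 -0.142]
 [ 0.     0.     0.     1.   ]] 60.83874946154877 315.64073827308266 199.29905089337745 [-0.05818554  0.          0.          0.          0.        ]
```

```bash
python3 -m inch '[[[-0.0275,-0.029,0],0],[[-0.055,-0.058,0],0],[[-0.0825,-0.087,0],0],[[-0.11,-0.116,0],0],[[-0.1375,-0.145,0],0]]' 0
python3 -m inch '[[[-0.0275,-0.029,0],0],[[-0.055,-0.058,0],0],[[-0.0825,-0.087,0],0],[[-0.11,-0.116,0],0],[[-0.1375,-0.145,0],0]]'
python3 -m inch '[[[-0.025,-0.027,0.01],-3],[[-0.05,-0.053,0.04],-7],[[-0.075,-0.08,0.07],-12],[[-0.105,-0.11,0.11],-17],[[-0.105,-0.11,0.14],-17]]'
python3 - <<'E'
from h import *
s=env.get_state();print(s)
c=cam("wrist"); save("w1.png",c["image"])
E
```

```text
clock: 0.57
tcp_pos: [0.3081, 0.3276, 0.2304]
orientation: [-0.0, 0.219, 0.976, -0.001]
wrist_force: [1.4, 0.2, -0.3]
finger_gap: 0.0856
clock: 0.98
tcp_pos: [0.3703, 0.1359, 0.2307]
orientation: [-0.0, 0.219, 0.976, -0.001]
wrist_force: [1.3, 0.3, -0.7]
finger_gap: 0.0853
clock: 1.4
tcp_pos: [0.4195, -0.0078, 0.1017]
orientation: [0.003, 0.072, 0.997, -0.002]
wrist_force: [1.4, 0.0, -0.8]
finger_gap: 0.0853
{'clock': 1.4, 'joint_pos': array([-0.20887056,  0.0999877 , -0.55877688,  0.90660836, -0.00228191,
       -0.06508332]), 'qvel': array([-0.37947254,  0.58405134, -0.6657076 , -1.23332876,  0.01946954,
       -0.26154531]), 'tau': array([  1.56726468, -36.77014947,  26.15551829,   3.34005319,
        -0.15073619,  -0.70793923]), 'tcp_pos': array([ 0.41948555, -0.00783786,  0.10171171]), 'orientation': array([ 0.00253049,  0.07183448,  0.99741223, -0.00150054]), 'wrist_force': array([ 1.38466419,  0.01944138, -0.75621888]), 'ft_torque': array([ 0.00470444, -0.06961428,  0.00267904]), 'finger_gap': 0.0852718942821437}
```

View pics/w1.png

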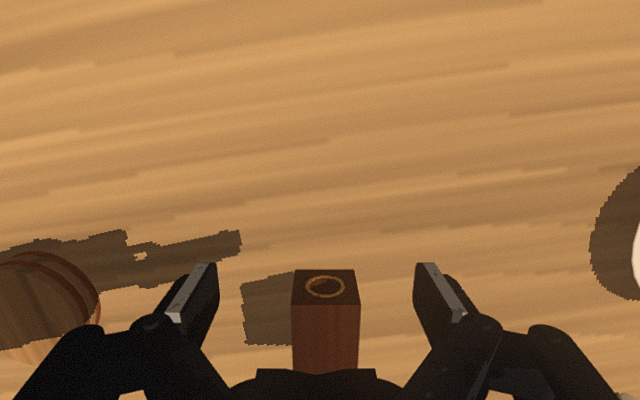

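```bash
python3 -m inch '[[[-0.03,0.001,0],0],[[-0.06,0.003,0],0],[[-0.09,0.005,0],0],[[-0.122,0.005,0],0],[[-0.122,0.005,0.01],0]]' 0 20
python3 - <<'E'
from h import *
s=env.get_state(); p=s["tcp_pos"]; q=s["orientation"]; print(s["clock"],p,q)
R=Ro.from_quat([q[1],q[2],q[3],q[0]]).as_matrix(); print("tool shift to closed end",R.T@(np.array([.5407,-.0204,.033])-p), "heading",np.degrees(np.arctan2(R[1,0],R[0,0])))
E
```

```text
clock: 1.87
tcp_pos: [0.5443, -0.0226, 0.0854]
orientation: [0.002, 0.074, 0.997, -0.002]
wrist_force: [2.1, -1.3, 0.0]
finger_gap: 0.0849
1.8667 [ 0.54433211 -0.02263186  0.08536091] [ 0.00183924  0.07434079  0.99722969 -0.00173583]
tool shift to closed end [0.00412843 0.00183558 0.05233952] heading 171.47363760869464
```

```bash
python3 -m inch '[[[0.004,0.002,0.02],0],[[0.004,0.002,0.04],0],[[0.004,0.002,0.052],0],[[0.004,0.002,0.052],0]]' 0 30
python3 -m inch '[[[0,0,0],0],[[0,0,0],0],[[0,0,0],0],[[0,0,0],0],[[0,0,0],0]]' 1 30
python3 -m inch '[[[0,0,0],0],[[0,0,0],0],[[0,0,0],0],[[0,0,0],0],[[0,0,0],0]]'
python3 - <<'E'
from h import *
c=cam("side");w=cam("wrist"); save("s2.png",np.vstack([cv2.resize(c["image"][140:260,200:380],(450,300),interpolation=cv2.INTER_CUBIC),cv2.resize(w["image"],(450,281))]))
E
```

```text
clock: 2.2
tcp_pos: [0.5381, -0.0195, 0.0304]
orientation: [-0.001, 0.074, 0.997, -0.001]
wrist_force: [-0.4, -0.1, 1.1]
finger_gap: 0.0856
clock: 2.62
tcp_pos: [0.5391, -0.0197, 0.0316]
orientation: [0.0, 0.074, 0.997, -0.001]
wrist_force: [0.8, -0.5, 3.1]
finger_gap: 0.0474
clock: 3.03
tcp_pos: [0.5391, -0.0197, 0.0317]
orientation: [0.0, 0.074, 0.997, -0.002]
wrist_force: [0.8, 0.3, 0.9]
finger_gap: 0.0472
```

View pics/s2.png

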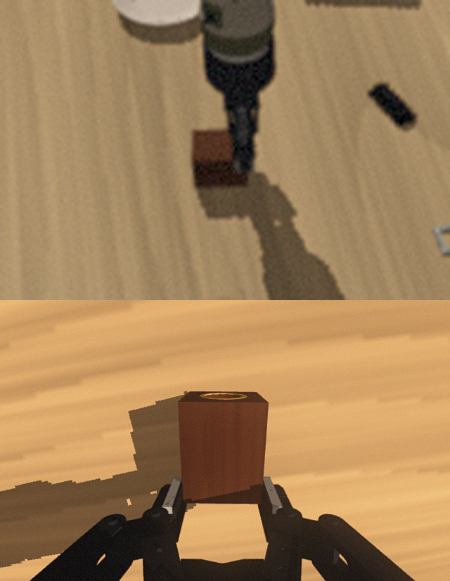

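```bash
python3 -m inch '[[[0,0,0.002],0],[[-0.003,0,0.003],0],[[-0.007,0,0.004],0],[[-0.011,0,0.004],0],[[-0.015,0,0.005],0]]' - 20
python3 - <<'E'
from h import *
w=cam("wrist"); save("w3.png",w["image"][:,120:520])
E
```

```text
clock: 3.55
tcp_pos: [0.5538, -0.0219, 0.0283]
orientation: [0.0, 0.074, 0.997, -0.002]
wrist_force: [-2.8, 0.0, 11.2]
finger_gap: 0.047
```

View pics/w3.png

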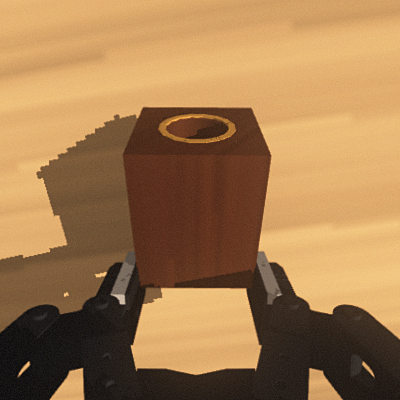

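The picture shows the ringed mouth swung up towards the camera (ring at about (198,129)), so the block is tipping about its closed edge. I'll continue along the arc.

```bash
python3 -m inch '[[[-0.005,0,0.002],0],[[-0.010,0,0.005],0],[[-0.014,0,0.008],0],[[-0.018,0,0.011],0],[[-0.022,0,0.014],0]]' - 20
python3 - <<'E'
from h import *
w=cam("wrist"); save("w4.png",w["image"][:,120:520])
c=cam("side");P=cloud(c)
m=(P[...,2]>.055)&(P[...,2]<.08)&(abs(P[...,0]-.53)<.06)&(abs(P[...,1]+.02)<.06);im=c["image"].astype(int)
E
```

```text
clock: 4.02
tcp_pos: [0.5778, -0.0255, 0.0152]
orientation: [0.002, 0.074, 0.997, -0.002]
wrist_force: [-0.5, -0.5, 5.8]
finger_gap: 0.0467
```

View pics/w4.png

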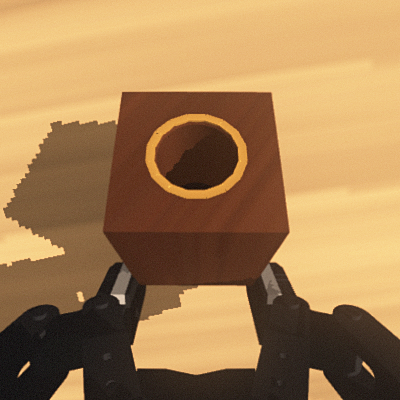

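The hole now faces mostly up, with the ring centre at about (197,155) in the crop. I'll fit a plane to the mouth face to get the tilt.

```bash
cat >> h.py <<'E'
def face(c,px,tol=.002):
    # plane through depth points near the given pixels (RANSAC-free: iterative inliers)
    P=cloud(c); Q=np.array([P[v-4:v+5,u-4:u+5].reshape(-1,3).mean(0) for u,v in px]); Q0=Q
    x=Q.mean(0); n=np.linalg.svd(Q-x)[2][2]; n*=np.sign(n[2])
    inl=(abs((P-x)@n)<tol)&(np.linalg.norm(P-x,axis=2)<.036)&(c["depth"]>0)
    Q=P[inl]; x=Q.mean(0); n=np.linalg.svd(Q-x,full_matrices=False)[2][2]; n*=np.sign(n[2])
    return x,n,np.degrees(np.arccos(n[2])),inl.sum(), Q0
E
python3 - <<'E'
from h import *
w=cam("wrist"); x,n,t,k,Q0=face(w,[(250,105),(385,105),(240,222),(390,222)])
print(x.round(4),n.round(3),t.round(1),k,Q0.round(3),env.get_state()["wrist_force"])
E
```

```text
[ 0.5186 -0.0174  0.0629] [-0.687  0.106  0.718] 44.1 20522 [[ 0.5   -0.035  0.049]
 [ 0.506  0.006  0.047]
 [ 0.528 -0.039  0.075]
 [ 0.534 -0.     0.075]] [0.41116999 0.29500115 6.8925195 ]
```

```bash
python3 -m inch '[[[-0.003,0,0.003],0],[[-0.006,0,0.006],0],[[-0.009,0,0.009],0],[[-0.011,0,0.012],0],[[-0.011,0,0.012],0]]' - 20
python3 - <<'E'
from h import *
w=cam("wrist"); save("w5.png",w["image"][:,120:520]); x,n,t,k,Q0=face(w,[(250,105),(385,105),(240,222),(390,222)])
print(x.round(4),n.round(3),t.round(1),k,Q0.round(3),env.get_state()["wrist_force"])
E
```

```text
clock: 4.58
tcp_pos: [0.5895, -0.0273, 0.0024]
orientation: [0.002, 0.074, 0.997, -0.002]
wrist_force: [0.5, -1.2, 4.1]
finger_gap: 0.0473
[ 0.5331 -0.0194  0.0471] [-0.932  0.145  0.331] 70.7 648 [[ 0.512 -0.044  0.001]
 [ 0.52   0.011 -0.001]
 [ 0.538 -0.039  0.067]
 [ 0.543 -0.003  0.067]] [-0.37184987  0.1191936   3.81405104]
```

View pics/w5.png

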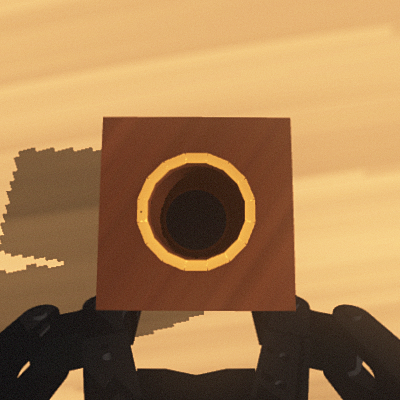

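Face seen square-on by the 18°-tilted camera, corners (104,118) to (295,310): about 20° short of upright and past the balance point. I'll let it settle, then re-measure.

```bash
python3 -m inch '[[[0,0,0],0],[[0,0,0],0],[[0,0,0],0],[[0,0,0],0],[[0,0,0],0]]' 0 20
python3 -m inch '[[[0,0,-0.02],0],[[0,0,-0.055],0],[[0,0,-0.09],0],[[0,0,-0.09],0]]'
python3 - <<'E'
from h import *
w=cam("wrist"); save("w6.png",w["image"])
P=cloud(w); m=(abs(P[...,2]-.062)<.006)&(abs(P[...,0]-.56)<.08)&(abs(P[...,1]+.02)<.08)&(w["image"].astype(int).sum(2)<420)
k,l,st,ce=cv2.connectedComponentsWithStats(m.astype(np.uint8)); i=1+st[1:,4].argmax(); Q=P[l==i]
x=Q.mean(0);n=np.linalg.svd(Q-x,full_matrices=False)[2][2]
print(len(Q),x.round(4),n.round(3),cv2.minAreaRect((Q[:,:2]*1000).astype(np.float32)))
s=env.get_state();q=s["orientation"];R=Ro.from_quat([q[1],q[2],q[3],q[0]]).as_matrix();print(s["tcp_pos"],"shift",R.T@(x-s["tcp_pos"]),np.degrees(np.arctan2(R[1,0],R[0,0])))
E
```

```text
clock: 5.05
tcp_pos: [0.5891, -0.0273, 0.0024]
orientation: [0.002, 0.074, 0.997, -0.002]
wrist_force: [0.4, 0.2, 0.0]
finger_gap: 0.0853
clock: 5.38
tcp_pos: [0.593, -0.0277, 0.0995]
orientation: [0.007, 0.074, 0.997, -0.002]
wrist_force: [1.2, 0.4, 0.5]
finger_gap: 0.0853
6253 [ 0.5648 -0.0246  0.0614] [-0.003  0.001  1.   ] ((566.3228149414062, -24.939403533935547), (48.176509857177734, 48.81855392456055), 81.16300201416016)
[ 0.59201667 -0.02751838  0.09682294] shift [ 0.02782881 -0.00102015  0.03503986] 171.48419011048514
```

View pics/w6.png

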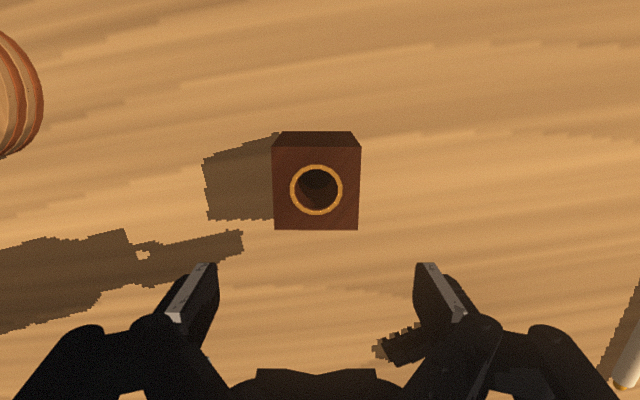

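Standing upright (ring at about (316,190), face normal vertical). Now grasping it around the middle and lifting.

```bash
python3 -m inch '[[[0.013,-0.001,0],0],[[0.026,-0.001,0],0],[[0.026,-0.001,0.02],0],[[0.026,-0.001,0.05],0],[[0.026,-0.001,0.08],0]]' 0 40
python3 -m inch '[[[0,0,0],0],[[0,0,0],0],[[0,0,0],0],[[0,0,0],0],[[0,0,0],0]]' 1 40
python3 -m inch '[[[0,0,0],0],[[0,0,0],0],[[0,0,0],0],[[0,0,-0.01],0],[[0,0,-0.02],0]]'
python3 -m inch '[[[0,0,-0.02],0],[[0,0,-0.04],0],[[0,0,-0.06],0],[[0,0,-0.08],0],[[0,0,-0.08],0]]'
python3 - <<'E'
from h import *
w=cam("wrist"); P=cloud(w); s=env.get_state(); q=s["orientation"];R=Ro.from_quat([q[1],q[2],q[3],q[0]]).as_matrix()
t=dict(np.load("top0.npz")); T=cloud(t); m=(T[...,2]>.008)&(T[...,2]<.03)&(abs(T[...,0]-.485)<.1)&(abs(T[...,1]-.3)<.09)
print("saucer",cv2.minEnclosingCircle((T[m][:,:2]*1000).astype(np.float32)))
ctr=np.array(cv2.minEnclosingCircle((T[m][:,:2]*1000).astype(np.float32))[0])/1000
print(s["tcp_pos"],s["finger_gap"],"shift to saucer",R.T@(np.r_[ctr,s["tcp_pos"][2]]-s["tcp_pos"]))
E
```

```text
clock: 5.85
tcp_pos: [0.5674, -0.0251, 0.0159]
orientation: [0.007, 0.074, 0.997, -0.002]
wrist_force: [-0.1, -0.1, 0.0]
finger_gap: 0.0859
clock: 6.27
tcp_pos: [0.5688, -0.0254, 0.0176]
orientation: [0.009, 0.074, 0.997, -0.002]
wrist_force: [-0.4, -0.6, -0.6]
finger_gap: 0.0476
clock: 6.68
tcp_pos: [0.5677, -0.0251, 0.0379]
orientation: [0.008, 0.074, 0.997, -0.002]
wrist_force: [0.5, 0.4, -0.8]
finger_gap: 0.0478
clock: 7.1
tcp_pos: [0.5694, -0.0251, 0.1234]
orientation: [0.012, 0.074, 0.997, -0.003]
wrist_force: [0.8, -0.6, -0.3]
finger_gap: 0.0477
saucer ((511.2642822265625, 316.73101806640625), 102.84103393554688)
[ 0.56868781 -0.02499224  0.12129048] 0.04769187188842148 shift to saucer [ 0.10732775  0.32945486 -0.00353452]
```

```bash
python3 -m inch '[[[0.008,0.02,0],0],[[0.02,0.048,0],0],[[0.034,0.08,0],0],[[0.048,0.112,0],0],[[0.062,0.144,0],0]]'
python3 -m inch '[[[0.013,0.03,0],0],[[0.026,0.06,0],0],[[0.039,0.09,0],0],[[0.052,0.118,0],0],[[0.06,0.14,0],0]]'
python3 - <<'E'
from h import *
s=env.get_state(); q=s["orientation"];R=Ro.from_quat([q[1],q[2],q[3],q[0]]).as_matrix(); p=s["tcp_pos"]
print(s["clock"],p,"shift",R.T@(np.array([.485,.298,.119])-p))
E
```

```text
clock: 7.57
tcp_pos: [0.5275, 0.1276, 0.1185]
orientation: [0.01, 0.075, 0.997, -0.003]
wrist_force: [-0.1, -0.2, -1.2]
finger_gap: 0.0478
clock: 7.98
tcp_pos: [0.487, 0.2769, 0.1158]
orientation: [0.009, 0.074, 0.997, -0.003]
wrist_force: [0.0, 0.0, -0.9]
finger_gap: 0.0476
7.9833 [0.48703781 0.27690018 0.11576163] shift [ 0.00506458  0.02055416 -0.00342325]
```

```bash
python3 -m inch '[[[0.003,0.01,-0.002],0],[[0.005,0.02,-0.003],0],[[0.005,0.02,-0.003],0],[[0.005,0.02,-0.003],0]]'
python3 -m inch '[[[0,0,0],0],[[0,0,0],0],[[0,0,0],0],[[0,0,0],0],[[0,0,0],0]]'
python3 - <<'E'
from h import *
w=cam("wrist"); t=cam("top"); s=cam("side")
save("f.png",np.vstack([cv2.resize(w["image"],(480,300)),cv2.resize(s["image"][60:210,150:390],(480,300))]))
for n,c in(("top",t),("wrist",w)):
    P=cloud(c); z=P[...,2]
    m=(abs(z-.165)<.012)&(abs(P[...,0]-.485)<.05)&(abs(P[...,1]-.298)<.05)
    k,l,st,ce=cv2.connectedComponentsWithStats(m.astype(np.uint8))
    if k>1:
        i=1+st[1:,4].argmax();Q=P[l==i];x=Q.mean(0);nn=np.linalg.svd(Q-x,full_matrices=False)[2][2];print(n,len(Q),x.round(3),nn.round(3))
P=cloud(t);z=P[...,2];print({k:P[(z>.008)&(z<.1)&(abs(P[...,0]-a)<.08)&(abs(P[...,1]-b)<.06)].mean(0).round(3) for k,(a,b) in dict(clip=(.733,.042),coast=(.477,-.252)).items()})
print(env.get_state()["tcp_pos"],np.abs(env.get_state()["qvel"]).max())
E
```

```text
clock: 8.32
tcp_pos: [0.4852, 0.297, 0.1183]
orientation: [0.009, 0.074, 0.997, -0.003]
wrist_force: [-0.4, -0.3, -0.1]
finger_gap: 0.0471
clock: 8.73
tcp_pos: [0.4854, 0.2964, 0.1184]
orientation: [0.009, 0.074, 0.997, -0.003]
wrist_force: [0.1, -0.0, -1.8]
finger_gap: 0.0478
top 76 [0.502 0.281 0.163] [ 0.781 -0.244  0.575]
wrist 22173 [0.477 0.297 0.165] [-0.068  0.005  0.998]
{'clip': array([0.733, 0.042, 0.015]), 'coast': array([ 0.477, -0.252,  0.031])}
[0.4853206  0.29678319 0.11837074] 0.002250390264728624
```

View pics/f.png

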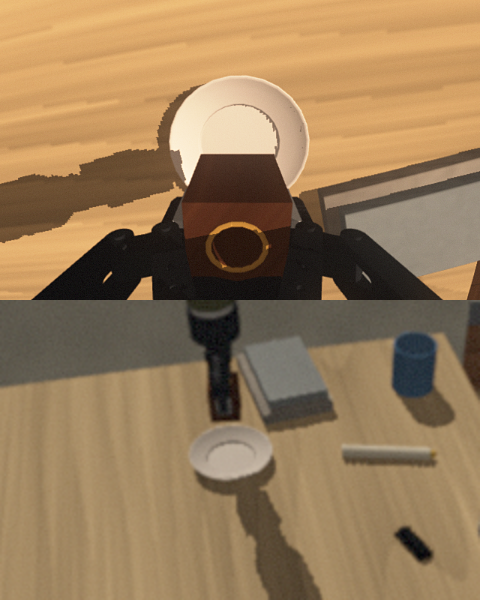

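Wrist view (top): the ringed hole faces up at about (237,247), with the saucer directly below and undisturbed. Tilt is about 4°, inside the 10° limit, and the arm is still, so I'm handing in.

```bash
python3 -c "
from workcell import env; print(env.hand_in()); s=env.get_state(); print(s['clock'],s['tcp_pos'],s['finger_gap'])"
```

```text
the job is handed in; nothing more can be done
None
the job is handed in; nothing more can be done
```

The holder is in the gripper, hole up, with its closed end about 10 cm above the middle of the saucer. I handed the job in at about 9 s of the 51 s allowed; no verdict is reported.

- **How it was done:** the wrist camera showed the brass-ringed hole in the end facing the robot. I gripped the top of the closed end and tipped the block up about its bottom edge. At about 20° from upright I let go and it settled standing. I then regripped it around the middle, lifted it and carried it over the saucer.
- **Last checks:**
  - The hole faces up, with a tilt of about 4° from the wrist depth (limit about 10°).
  - The tool is within about 1 mm of the saucer centre I measured at the start, and the holder's closed end is at about z = 0.10 m.
  - The finger gap is 47.8 mm, so the holder is still gripped, and the arm is still.
  - The hair clip and coasters measured unmoved. I did not re-measure the saucer, candle, opener or lantern; in the last picture the saucer looked undisturbed.
- **Checks that disagreed:**
  - A first circle fit to the saucer took in a neighbouring object (radius 103 mm instead of 70 mm). I used the centre from its measured extents instead.
  - The final reading from the top camera gave only 76 points and an unusable tilt, with the gripper over the holder, so I relied on the wrist view.

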